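Set the extractor speed lever to the third click and start it

ROBOT

A 7-joint arm with a two-finger parallel gripper is mounted at the origin on a cart in front of the work surface, level with it; the furniture and walls round the work are solid. World frame = base frame: x ahead of the robot, y to its left, z up, the work surface at z = 0. Lengths are in mm, angles in rad, forces in N, time in s.
With the tool pointing down it reaches from about 425 to 1025 mm from the base axis. Payload 3.6 kg.
Tool frame: the origin (TCP) lies at the very end of the fingers, on their centre line; the grasp point (between the pads) lies 19 mm behind it; z points along the fingers, x is the direction in which the jaws open and shut, and the axes are right-handed (so a half turn about z gives the same grasp; the last joint's range is limited). The gripper opens to 85 mm and grips with 20 to 120 N. Pads are 22 mm wide; open, the fingers measure 114 mm over their backs; the gripper's body (76 mm by 85 mm) begins 54 mm behind the grasp point. The pads swing forward as they close: fully open they stand 13 mm farther back than shut.
Start: joints at [-1.343, 0.591, 0.048, 1.609, -0.033, 0.943, -0.034], TCP at [228.607, 688.018, 231.302] pointing down, gripper open.
Joint ranges: [-2.69, 2.69], [-0.47, 2.24], [-1.27, 1.36], [0.19, 2.51], [-1.53, 4.68], [0.08, 2.07], [-3.09, 3.09]. Speed limits (rad/s): [2.57, 2.57, 3.14, 3.14, 3.14, 3.14, 3.14].

INTERFACE

Orientations are given as a unit quaternion [w, x, y, z].
In Python, from cell import robot, kinematics, readout, get_image, camera_info, ticket gives the robot as it stands. Calls block until the motion is done:
- robot.move_pose(position, orientation): joint-space move of the TCP to a pose.
- robot.move_l(position, max_speed=150, rot=None, threshold=None): straight line of the TCP; rot=None keeps the orientation; max_speed is the mean speed in mm/s. With threshold (N) it stops when the force on the tool has changed by that much, and returns True; else False.
- robot.set_joints(angles): joint-space move.
- robot.command_gripper(opening, force=None): finger opening in mm; force is the grip in N (None keeps the last); returns when the fingers have stopped.
- robot.pause(seconds).
- kinematics.ik(position, orientation): joint angles nearest the present ones, or None.
- readout.read_state(): the state.
- get_image(name): name is "scene" or "top" or "wrist"; returns (picture, depth): 480x640x3 uint8, red, green, blue; 480x640 float32, mm along the optical axis (not along the pixel's ray), 0 where there is no reading.
- camera_info(name): a dict with "intrinsics" (3x3 intrinsics, pixels), "k1" (the pictures are not rectified: a ray, as slopes to the right and down, at radius r is drawn at 1 + k1 r^2 times it, then the intrinsics apply), "R" (3x3) and "t" (3): a world point X has camera coordinates R X + t. Camera axes: x right, y down, z forward; pixel columns grow to the right and rows downward; lengths in mm; the calibration is good to about 2 mm. A picture is of the moment at which its call begins: read the wrist's pose just before it. camera_info takes no time and is no camera call; for the wrist camera it gives the pose at the moment of the call.
A pose or a line that the arm cannot do raises robot.Unreachable and nothing moves.
- ticket.close_job(): hands the job in, once; it reports no verdict.
The state is a dict: "time": time; "joint_positions": joint angles; "joint_velocities": joint speeds; "effort": joint torques, N m; "tcp_pos": TCP position; "tool_rot": TCP orientation; "force": force on the tool from outside, world axes, zero at the start; "wrist_torque": the same for the moment, N m; "opening": finger opening in mm.
Only numpy, scipy, OpenCV 4.12 (cv2) and the standard library are available. Lean on these libraries where they do the work, as an engineer would, in place of code of your own. Each camera call takes 0.05 s, during which the arm holds its last target.

TASK

Set the dust extractor's speed on the control box: with a fingertip, gently push the lever along its slot to the third click, counted from the home stop (the end farthest from the button; the lever may already stand one or two clicks out), and do not run past it. Once the lever rests there, press the round start button down and let it spring back. Only push and press: do not grip or squeeze the lever, and leave the tin, sanding block and screwdriver around the box where they are.

Things in the scene. Friction and masses are not known exactly. Their poses are not given: they have to be found in the camera images.
- control_box: Grey control box, aluminium cover, fixed: 120 (x) x 230 (y) mm, cover 50 mm above the worktop. Origin: centre of its underside. Its y axis runs along the lever slot (x = 0) from the home stop towards the button; z is up. Six pairs of engraved lines mark the lever's rest places, at y = -80 (home, longer lines), -62, -44, -26 (third click), -8, +10 mm.
- speed_lever (a joint): Lever's distance from home along the box's +y, in m: 0 at the home stop, then clicks at 0.018, 0.036, 0.054 (third), 0.072, 0.090 (last). A sprung ball holds it in these places; it starts at rest in home, first or second. About 5 N pushes it out of one (more when fast); once some 9 to 13 mm on, past half way, it snaps ahead by itself into the next and rests there.
- lever_top (a point): Middle of the top face of the lever's black paddle, 37 mm above the cover (87 mm above the worktop). The paddle is 40 mm wide across the slot (box x), 14 mm thick along the slot (box y) and upright; its lower edge is 7 mm above the cover, so its faces can be pushed anywhere 10 to 35 mm above the cover.
- start_button (a joint): How far the start button is pressed, in m: 0 released, 0.006 fully down (about 5 N, springs back). It counts as pressed beyond 0.004.
- start_button_top (a point): Centre of the top of the round black start button, 28 mm across, pressed straight down; in a steel housing on the cover's centre line, at y = +75 mm in the box's frame.
- screw_tin: Bystander: open round tin, 66 mm across, 32 mm high, loose on the worktop off the button end of the box. Origin: centre of its underside.
- sanding_block: Bystander: sanding block 110 x 58 x 30 mm, loose on the robot's side of the box. Origin: centre of its underside.
- driver_3: Bystander: stubby screwdriver 130 mm long, 23 mm thick, lying loose on the far side of the box. Origin: centre of its underside.

How it is judged:
By the outcome, as a careful person would: the job done as asked, in the order asked, and still so for the second after the job is handed in, with the robot touching nothing.
It also fails if it takes over 54 s, if anything falls off the work surface, if the arm or the gripper's body presses on something with over 40 N, if the wrist force passes 120 N, or if a joint passes its speed limit or range.

## Working session

There is one attempt and no reset: what is moved stays moved. The work goes in short steps, each a Python script; the robot and the scene stay as the last script left them, time stands still between calls to the robot, and variables do not carry over. Pictures are saved under pics/ and viewed, and the job is handed in when it is done.

```bash
ls; mkdir -p pics; python3 - <<'E'
from cell import *
import cv2
print(readout.read_state())
for n in ["scene","top","wrist"]:
    c=camera_info(n); print(n,c)
    p,d=get_image(n); cv2.imwrite(f"pics/{n}0.png",p[:,:,::-1])
E
```

```text
pics
{'time': 0.0, 'joint_positions': array([-1.34353869,  0.59212711,  0.04832663,  1.60981952, -0.03327263,
        0.9426745 , -0.03370886]), 'joint_velocities': array([-0.00115318,  0.00067405,  0.00108509,  0.00143295,  0.00127598,
       -0.00068548, -0.00164496]), 'effort': array([-2.55422456e-04, -5.48714375e+01,  1.54646806e+00, -1.98114896e+01,
        9.41673992e-03,  9.03575623e-03,  1.79119652e-06]), 'tcp_pos': array([228.34064361, 687.2434212 , 230.13692375]), 'tool_rot': array([ 7.15130688e-04,  8.10932100e-01,  5.85139208e-01, -8.51532542e-04]), 'force': array([ 0.25593645, -0.29091073,  0.11840465]), 'wrist_torque': array([ 0.00660294, -0.03309599,  0.05950088]), 'opening': 85.6823699805826}
scene {'intrinsics': array([[443.02555936,   0.        , 325.10358709],
       [  0.        , 443.02555936, 237.49811545],
       [  0.        ,   0.        ,   1.        ]]), 'k1': -0.08838873906815069, 'R': array([[-0.49617128, -0.86822418,  0.00091756],
       [-0.6076352 ,  0.34649507, -0.71464721],
       [ 0.62015605, -0.35514496, -0.69948447]]), 't': array([447.54688311, 2
[... 152 characters left out ...]
     [  0.        ,   0.        ,   1.        ]]), 'k1': -0.09384936124464179, 'R': array([[-0.14560124, -0.98931832, -0.00703806],
       [-0.96507154,  0.14359167, -0.21913089],
       [ 0.21780082, -0.0251135 , -0.97567009]]), 't': array([291.28931607, 466.86274425, 893.69093802])}
wrist {'intrinsics': array([[409.26723103,   0.        , 311.48645062],
       [  0.        , 409.26723103, 236.09508197],
       [  0.        ,   0.        ,   1.        ]]), 'k1': -0.043726097276051465, 'R': array([[ 0.31468161,  0.94919352, -0.00267224],
       [ 0.90480401, -0.29911209,  0.3030869 ],
       [ 0.28688882, -0.09779372, -0.95295918]]), 't': array([-723.27148269,  -39.03711502,  379.96638556])}
```

View pics/scene0.png

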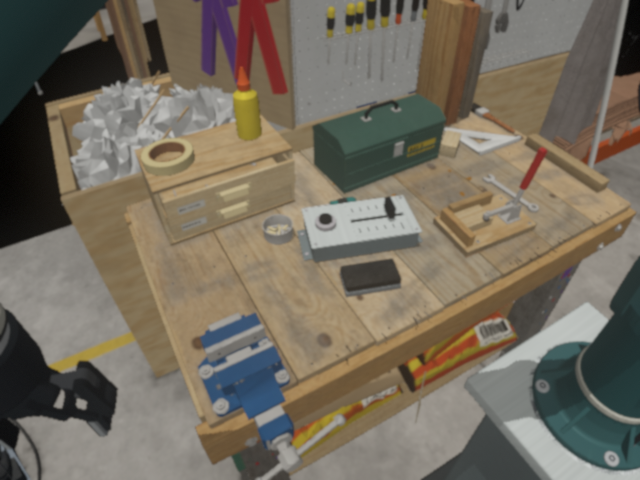

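View pics/top0.png

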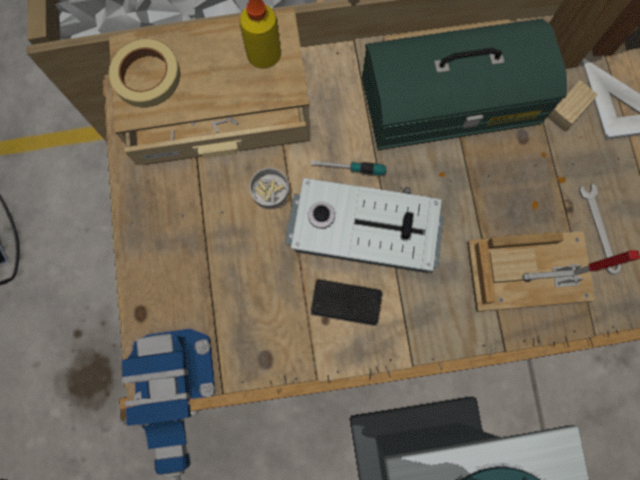

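View pics/wrist0.png

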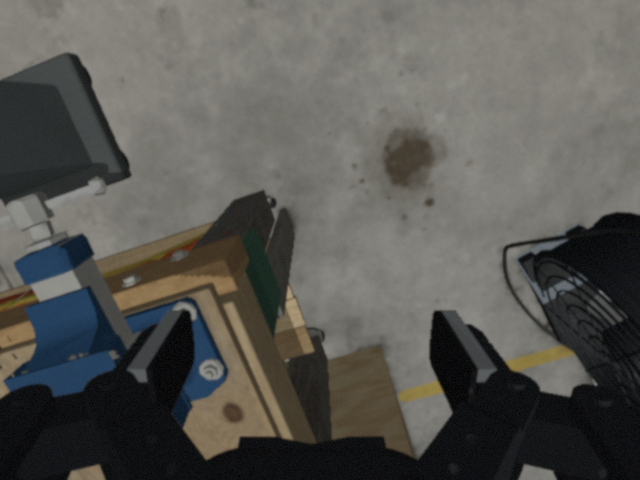

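Scene and top views show the box mid-table: button near (321,214) and lever near (408,226) in the top image. The wrist view sees only the vise and floor. Next I'll measure from the top and scene views.

```bash
cat > h.py <<'E'
from cell import *
import cv2, numpy as np
def ray(name,uv,ci=None):
    c=ci or camera_info(name)
    s=cv2.undistortPoints(np.array(uv,float).reshape(-1,1,2),c["intrinsics"],np.array([c["k1"],0,0,0.]))[:,0]
    R,t=c["R"],c["t"]
    return -R.T@t, np.c_[s,np.ones(len(s))]@R
def plane(name,uv,z,ci=None):
    o,d=ray(name,uv,ci); return o+d*((z-o[2])/d[:,2])[:,None]
def proj(name,X,ci=None):
    c=ci or camera_info(name)
    return cv2.projectPoints(np.array(X,float).reshape(-1,1,3),cv2.Rodrigues(c["R"])[0],c["t"],c["intrinsics"],np.array([c["k1"],0,0,0.]))[0][:,0]
E
python3 - <<'E'
import cv2
p=cv2.imread("pics/top0.png")[160:340,230:460]
cv2.imwrite("pics/tc.png",cv2.resize(p,None,fx=3.4,fy=3.3,interpolation=cv2.INTER_CUBIC))
p=cv2.imread("pics/scene0.png")[180:300,280:440]
cv2.imwrite("pics/sc.png",cv2.resize(p,None,fx=5,fy=5,interpolation=cv2.INTER_CUBIC))
E
```

```text
(no output)
```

View pics/tc.png

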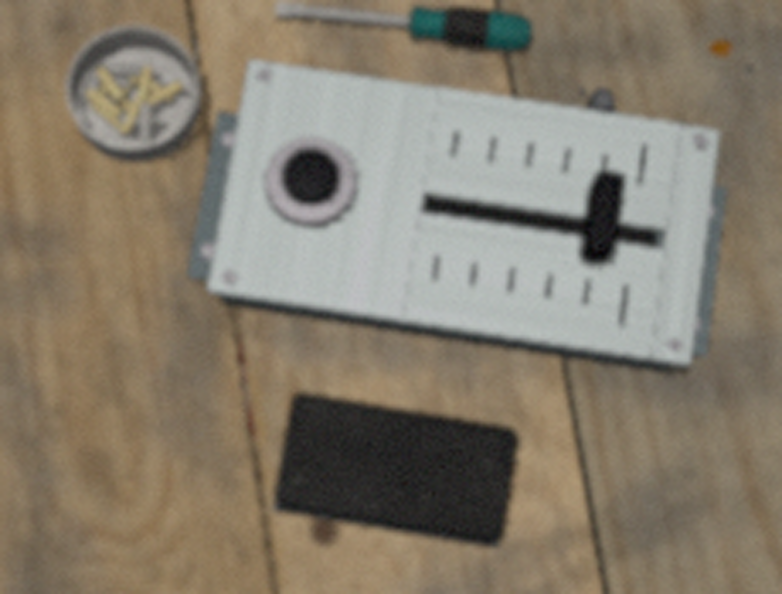

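View pics/sc.png

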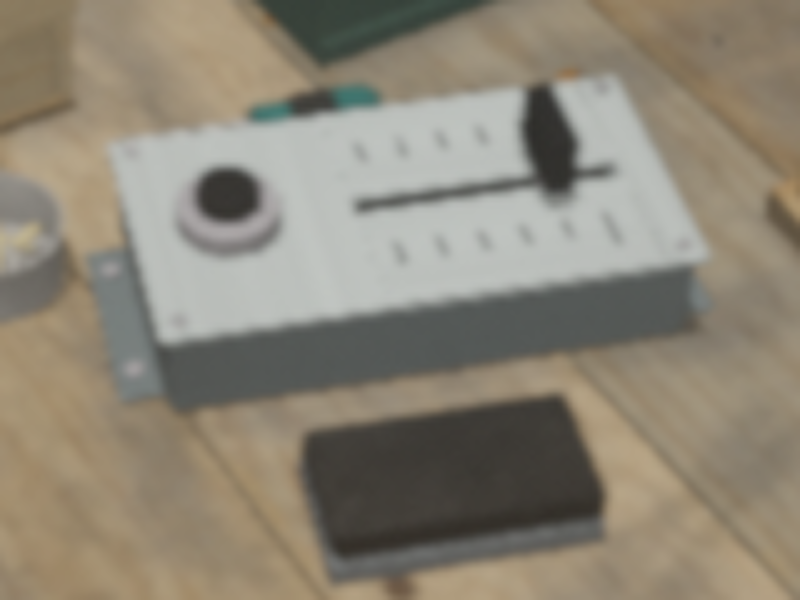

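The crops show the cover corners at crop pixels (250,60), (718,130), (688,366) and (210,292). The lever seems to stand at the first click, since it hides the mark next to home. Home is the right end in this view.

```bash
cat > m.py <<'E'
from h import *
f=lambda a:[(230+x/3.4-.35,160+y/3.3-.35) for x,y in a]
g=lambda a:[(280+x/5-.4,180+y/5-.4) for x,y in a]
C=plane("top",f([(250,60),(718,130),(688,366),(210,292)]),50)
D=plane("scene",g([(110,143),(618,75),(708,262),(170,342)]),50)
print(C.round(1),"\n",D.round(1))
for Q in(C,D):
    print("edges",np.linalg.norm(Q-np.roll(Q,-1,0),axis=1).round(1))
    c=Q.mean(0); y=(Q[0]+Q[3]-Q[1]-Q[2])[:2]; th=np.arctan2(-y[0],y[1]) # y axis=(-sin,cos)
    print("c",c.round(1),"yaw deg",np.degrees(th).round(2))
# home marks, third click marks, etc (top): far row / near row mark centres
far=[(643,163),(567,159),(530,154),(492,149),(455,143)]
near=[(623,305),(586,291),(548,286),(511,280),(473,274),(435,268)]
F=plane("top",f(far),50);N=plane("top",f(near),50)
c=C.mean(0);y=(C[0]+C[3]-C[1]-C[2])[:2];y/=np.linalg.norm(y);x=np.array([y[1],-y[0]])
loc=lambda P:np.c_[(P-c)[:,:2]@x,(P-c)[:,:2]@y].round(1)
print("far",loc(F));print("near",loc(N))
print("btn top z?",[ (z,plane("top",f([(311,177)]),z)[0].round(1),loc(plane("top",f([(311,177)]),z)),plane("scene",g([(228,193)]),z)[0].round(1)) for z in(65,70,75)])
print("lever top",loc(plane("top",f([(607,178),(600,255)]),87)))
P,d=get_image("top")
u,v=f([(311,177)])[0];print("btn depth",d[int(v),int(u)]); 
E
python3 m.py
```

```text
[[611.7 225.1  50. ]
 [542.7   7.5  50. ]
 [428.4  44.2  50. ]
 [497.4 260.4  50. ]] 
 [[615.5 222.2  50. ]
 [544.6   2.8  50. ]
 [428.6  44.2  50. ]
 [497.6 257.2  50. ]]
edges [228.3 120.1 226.9 119.6]
c [520.1 134.3  50. ] yaw deg -17.65
edges [230.5 123.2 223.8 123. ]
c [521.6 131.6  50. ] yaw deg -17.94
far [[ 37.3 -80.2]
 [ 33.5 -43.9]
 [ 33.2 -26.1]
 [ 32.8  -7.7]
 [ 33.   10.2]]
near [[-35.1 -79.7]
 [-31.  -61.5]
 [-31.4 -43.5]
 [-31.3 -25.8]
 [-31.2  -7.7]
 [-31.1  10.5]]
btn top z? [(65, array([543.5, 205.5,  65. ]), array([[ 0.8, 74.9]]), array([547.8, 202.3,  65. ])), (70, array([542.2, 205.7,  70. ]), array([[-0.6, 74.7]]), array([542.9, 205. ,  70. ])), (75, array([540.8, 205.9,  75. ]), array([[-1.9, 74.5]]), array([538.1, 207.8,  75. ]))]
lever top [[ 16.1 -60.1]
 [-21.5 -61.7]]
btn depth 934.5592
```

Both views agree on the box: centre about (520.5, 133.5), yaw about -17.75°. The marks land within 0.5 mm of nominal. The lever top is at y ≈ -61, so it stands at the first click and needs two more clicks. Now I'll check IK for the tool with jaw axis along box x.

```bash
cat >> h.py <<'E'
YAW=np.radians(-17.75); C0=np.array([520.4,133.6])
BX=np.array([np.cos(YAW),np.sin(YAW)]); BY=np.array([-np.sin(YAW),np.cos(YAW)])
def W(x,y,z): return np.r_[C0+x*BX+y*BY,z]
def Q(phi): return np.array([0,np.cos(phi/2),np.sin(phi/2),0.])
def loc(p): p=np.asarray(p)[:2]-C0; return np.array([p@BX,p@BY])
E
python3 - <<'E'
from h import *
P,d=get_image("top"); c=camera_info("top")
for n,uv in (("btn",(321,214)),("housing",(312,225)),("cover",(340,200)),("lever",(407,226))):
    o,r=ray("top",[uv]); print(n,(o+r[0]*d[uv[1],uv[0]]).round(1), )
for off in (0,np.pi,np.pi/2,-np.pi/2):
    for p in (W(0,-92,130),W(0,-92,70),W(0,-45,70),W(0,75,66)):
        j=kinematics.ik(p,Q(YAW+off)); print(round(off,2),None if j is None else np.round(j,2))
robot.command_gripper(0,40); s=readout.read_state(); print(s["opening"],s["time"],s["force"])
p,_=get_image("wrist"); cv2.imwrite("pics/w1.png",p[:,:,::-1])
E
```

```text
btn [539.8 206.2  74.8]
housing [530.5 222.3  49.4]
cover [565.2 171.1  49.9]
lever [498.2  77.3  85.5]
0 [-0.5   0.5   0.42  2.21 -0.42  0.5  -0.06]
0 [-0.4   0.6   0.3   2.24 -0.48  0.36 -0.01]
0 [-0.5   0.62  0.32  2.2  -0.5   0.4  -0.08]
0 [-0.67  0.67  0.33  2.05 -0.45  0.48 -0.32]
3.14 [ 0.02  0.48 -0.27  2.19  0.26  0.5   2.38]
3.14 [ 0.02  0.59 -0.28  2.22  0.42  0.38  2.23]
3.14 [-0.05  0.6  -0.29  2.18  0.41  0.41  2.16]
3.14 [-0.22  0.66 -0.31  2.03  0.4   0.5   2.01]
1.57 [-0.25  0.47  0.08  2.2  -0.08  0.47  1.16]
1.57 [-0.2   0.58  0.02  2.23 -0.04  0.33  1.11]
1.57 [-0.3   0.59  0.04  2.19 -0.07  0.36  1.06]
1.57 [-0.46  0.65  0.04  2.04 -0.05  0.45  0.87]
-1.57 [-0.64  0.55  0.63  2.22 -0.62  0.55 -1.42]
-1.57 [-0.5   0.63  0.44  2.24 -0.69  0.4  -1.37]
-1.57 [-0.62  0.65  0.5   2.2  -0.73  0.45 -1.42]
-1.57 [-0.85  0.74  0.6   2.06 -0.77  0.58 -1.58]
-0.07806367853328273 1.0167 [-0.06286212 -0.19861435  0.01002239]
```

View pics/w1.png

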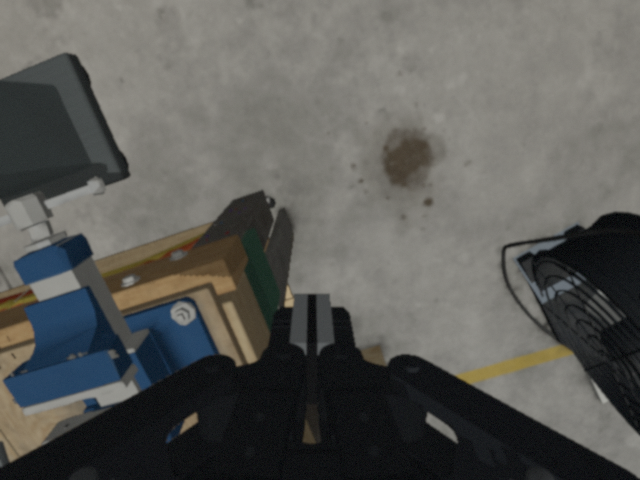

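Fingers are closed, with the pads touching in the wrist view at about (312,320). Next is to go over the home end and descend behind the paddle.

```bash
python3 - <<'E'
from h import *
robot.move_pose(W(0,-95,240),Q(YAW))
robot.move_l(W(0,-95,110),max_speed=120)
s=readout.read_state(); print(s["time"],s["tcp_pos"],loc(s["tcp_pos"]),s["force"])
for n in ("scene","wrist"):
    p,_=get_image(n); cv2.imwrite(f"pics/{n}2.png",p[:,:,::-1])
E
```

```text
4.775 [491.95929602  43.11168687 110.52315022] [  0.49984914 -94.85124462] [-0.27573455  0.23122755 -0.0140953 ]
```

View pics/scene2.png

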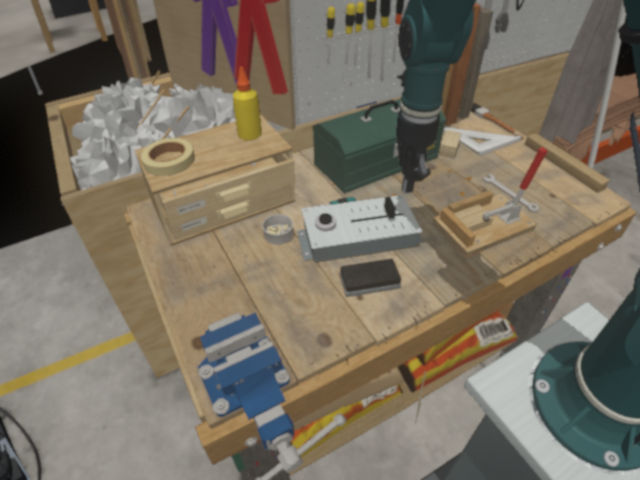

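View pics/wrist2.png

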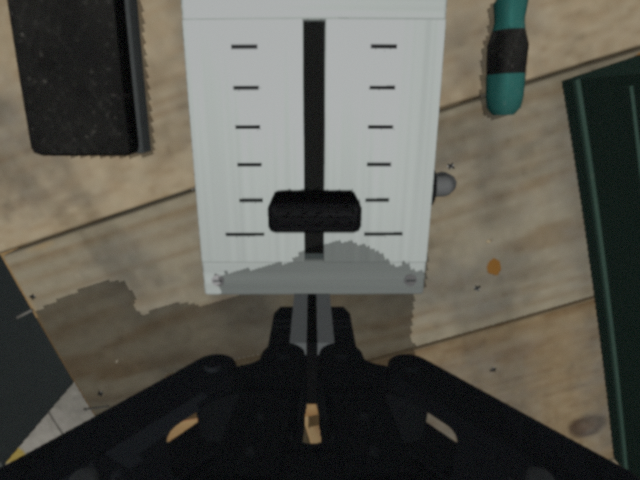

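The wrist view shows the home marks at row 234, and the first-click marks at row 200 level with the paddle foot. That confirms the lever is at click 1, centred on the fingers at column ~313. Descend, then find contact gently.

```bash
cat >> h.py <<'E'
def st():
    s=readout.read_state(); return s["time"],loc(s["tcp_pos"])[1],s["tcp_pos"][2],s["force"][:2]@BY,s["force"][2]
E
python3 - <<'E'
from h import *
robot.move_l(W(0,-95,70),max_speed=80)
a=st();print(np.round(a,2))
y=-94
hit=False
while y<-70:
    y+=1; robot.move_l(W(0,y,70),max_speed=20)
    b=st(); print(np.round(b,2))
    if abs(b[3]-a[3])>1.5: break
E
```

```text
[  5.52 -95.12  69.97   0.85  -0.17]
[  5.78 -92.58  70.39   0.32   0.7 ]
[  6.02 -91.83  70.15   1.36   1.17]
[ 6.280e+00 -9.094e+01  6.999e+01  1.800e-01 -9.000e-02]
[  6.52 -89.95  69.98  -0.13   1.52]
[  6.78 -88.88  70.    -0.18  -0.85]
[  7.02 -87.88  70.01   0.94   0.29]
[  7.28 -86.92  70.01  -0.32  -0.17]
[  7.52 -85.93  69.98   1.52   0.76]
[  7.78 -84.91  69.99  -0.16  -0.09]
[  8.02 -83.88  70.01  -0.35   0.71]
[ 8.280e+00 -8.292e+01  7.000e+01  5.000e-02 -4.200e-01]
[  8.52 -81.91  70.     0.12  -0.55]
[ 8.78e+00 -8.09e+01  7.00e+01  1.00e-01 -3.00e-02]
[  9.02 -80.31  70.02  -1.43   1.22]
```

Contact is at about y = -80.5, where I predicted it (-80). Now the push through the first snap, in 1 mm steps.

```bash
python3 - <<'E'
from h import *
y=-80; mx=0
while y<-66:
    y+=1; robot.move_l(W(0,y,70),max_speed=15)
    b=st(); print(np.round(b,2)); mx=min(mx,b[3])
    if y>-75 and mx<-2.5 and b[3]>-0.6:
        robot.pause(.15); b=st(); print("p",np.round(b,2))
        if b[3]>-0.6: break
p,_=get_image("wrist"); cv2.imwrite("pics/w3.png",p[:,:,::-1])
E
```

```text
[  9.28 -79.98  70.03  -3.13   3.66]
[  9.52 -78.99  69.99  -4.61   2.  ]
[  9.78 -77.23  70.    -4.4    1.72]
[ 10.02 -75.36  70.01  -2.28   2.24]
[ 10.28 -74.01  69.99  -0.62   1.75]
[ 10.52 -73.24  69.95  -0.39  -0.25]
p [ 1.068e+01 -7.328e+01  6.996e+01  6.000e-02  3.400e-01]
```

View pics/w3.png

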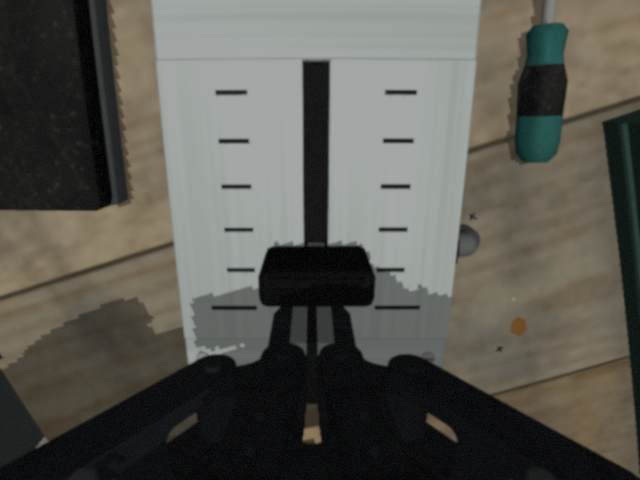

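The force fell near half way, but the paddle (rows 248-303) is still close to the fingers and hasn't clearly snapped. Continue in small steps, up to 13 mm past contact.

```bash
python3 - <<'E'
from h import *
for y in (-73,-72,-71,-70,-69,-68):
    robot.move_l(W(0,y,70),max_speed=15); print(np.round(st(),2))
robot.pause(.1)
p,_=get_image("wrist"); cv2.imwrite("pics/w4.png",p[:,:,::-1]); print(st())
E
```

```text
[ 10.98 -72.79  69.98  -0.12  -0.09]
[ 11.22 -71.95  70.    -0.52   0.82]
[ 11.48 -70.75  70.01  -0.28   0.4 ]
[ 1.172e+01 -6.964e+01  6.998e+01 -4.000e-02 -2.500e-01]
[ 11.98 -68.77  70.    -0.16   0.07]
[ 12.22 -67.88  70.     0.11  -0.08]
(12.375, np.float64(-67.99993188452984), np.float64(69.994408976387), np.float64(0.16894836799873442), np.float64(-0.36678164216176706))
```

View pics/w4.png

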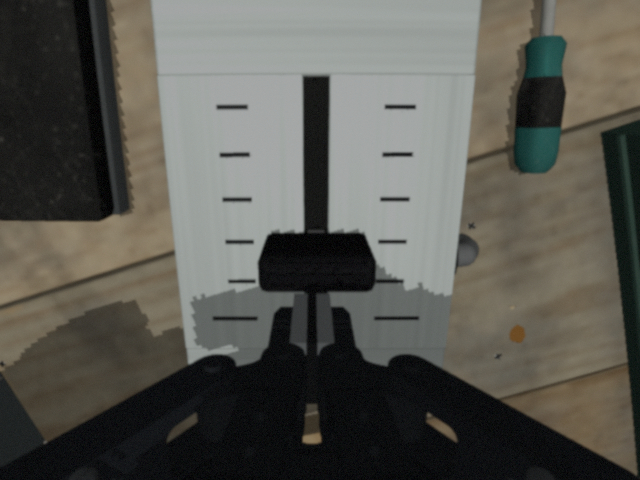

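There is now a gap between the fingers and the paddle, so the lever has snapped to click 2. The next contact should be at about y = -62.5. I'll repeat the push and stop no later than -51.

```bash
python3 - <<'E'
from h import *
for y in list(range(-66,-50)):
    robot.move_l(W(0,y,70),max_speed=15); b=st(); print(np.round(b,2))
    if y<-64 and b[3]<-2.5: print("early contact"); break
robot.pause(.1)
p,_=get_image("wrist"); cv2.imwrite("pics/w5.png",p[:,:,::-1]); print(st())
E
```

```text
[ 12.66 -65.78  69.99  -0.11   1.29]
[ 12.91 -64.93  69.98  -0.52   0.18]
[ 13.16 -63.91  70.02   0.19   0.56]
[ 1.341e+01 -6.289e+01  7.000e+01  2.200e-01  4.000e-02]
[ 13.66 -62.33  70.02  -1.95   0.73]
[ 13.91 -61.97  70.02  -4.32   0.87]
[ 14.16 -60.99  70.01  -4.6    1.63]
[ 14.41 -59.19  70.01  -5.11   2.11]
[ 14.66 -57.38  69.99  -2.45   2.39]
[ 14.91 -56.14  70.    -2.13   1.24]
[ 15.16 -55.25  69.97  -0.38   0.53]
[ 15.41 -54.43  69.96  -0.07  -0.41]
[ 15.66 -53.67  69.97  -0.12   0.68]
[ 1.591e+01 -5.262e+01  7.001e+01 -3.900e-01 -4.000e-02]
[ 16.16 -51.75  70.01  -0.6   -0.4 ]
[ 16.41 -50.8   69.99   0.1    0.36]
(16.5583, np.float64(-50.961243740264045), np.float64(69.99947634064607), np.float64(0.4291297746183335), np.float64(0.581423531342807))
```

View pics/w5.png

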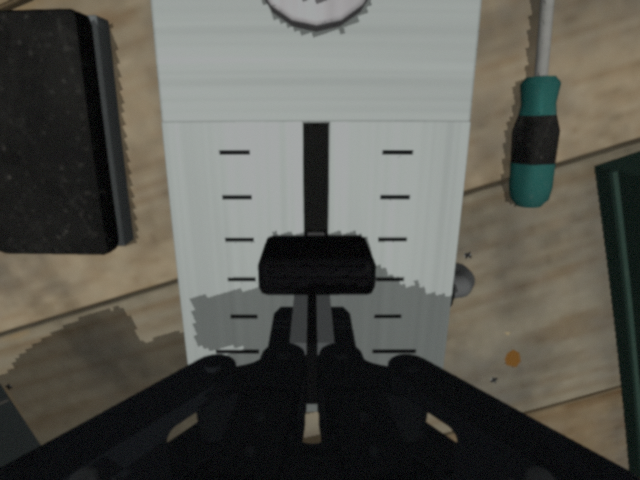

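The same force pattern ran again and a gap is open. Back off, lift clear, and measure the lever before pressing.

```bash
python3 - <<'E'
from h import *
robot.move_l(W(0,-56,70),max_speed=40)
robot.move_l(W(0,-56,150),max_speed=150)
robot.move_l(W(0,-100,150),max_speed=150)
print(st()); c=camera_info("wrist")
p,_=get_image("wrist"); cv2.imwrite("pics/w6.png",p[:,:,::-1])
np.savez("w6.npz",**c)
for n in("scene","top"):
    q,_=get_image(n); cv2.imwrite(f"pics/{n}6.png",q[:,:,::-1])
c=cv2.imread("pics/top6.png")[160:340,230:460]
cv2.imwrite("pics/tc6.png",cv2.resize(c,None,fx=3.4,fy=3.3,interpolation=cv2.INTER_CUBIC))
E
```

```text
(17.9583, np.float64(-100.32367896077122), np.float64(149.4438480613501), np.float64(-0.18264597919892145), np.float64(-0.43773064408502543))
```

View pics/w6.png

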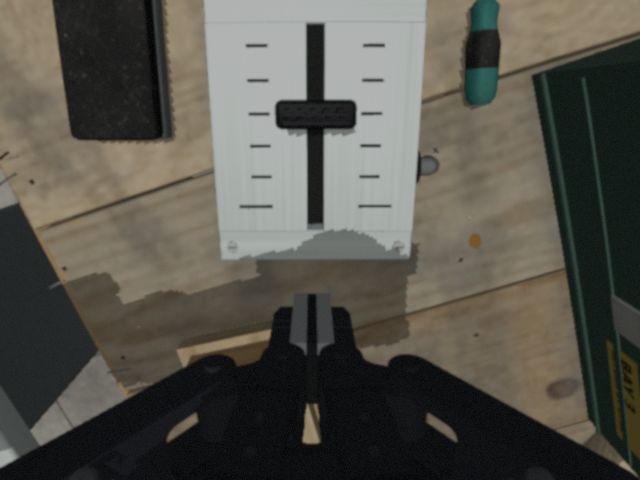

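View pics/tc6.png

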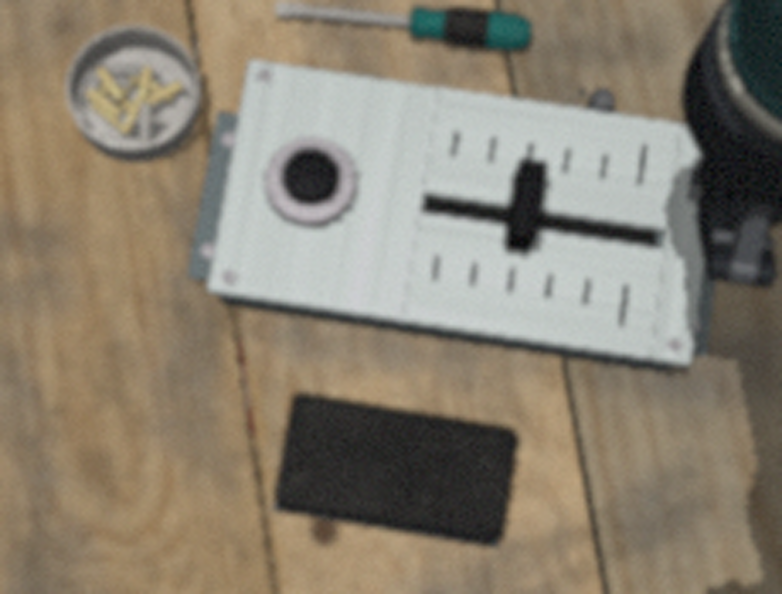

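The paddle stands over the third-click marks: wrist rows home 206, then 176, 146, 113 and the paddle at 115. The top view agrees. I'll check that numerically, then move above the button and press.

```bash
python3 - <<'E'
from h import *
c=dict(np.load("w6.npz"))
print("wrist lever top",[loc(q).round(1) for q in plane("",[(316,113)],87,c)], "home mark",[loc(q).round(1) for q in plane("",[(256,206),(376,206),(258,114),(372,114)],50,c)])
f=lambda a:[(230+x/3.4-.35,160+y/3.3-.35) for x,y in a]
print("top",[loc(q).round(1) for q in plane("top",f([(532,166),(522,244)]),87)])
robot.move_l(W(0,-100,200)); robot.move_l(W(0,75,200),max_speed=200); robot.move_l(W(0,75,95),max_speed=100); print(st())
p,_=get_image("wrist"); cv2.imwrite("pics/w7.png",p[:,:,::-1])
p,_=get_image("scene"); cv2.imwrite("pics/s7.png",cv2.resize(p[150:300,260:460,::-1],None,fx=4,fy=4,interpolation=cv2.INTER_CUBIC))
E
```

```text
wrist lever top [array([  0.9, -26.3])] home mark [array([-34.8, -80.8]), array([ 37.8, -80.9]), array([-31.6, -27.3]), array([ 33.1, -27.3])]
top [array([ 15.9, -24.6]), array([-22.4, -25.3])]
(20.8167, np.float64(75.30150578798902), np.float64(95.60789889324961), np.float64(-0.7503437035479285), np.float64(-0.7229650611595488))
```

View pics/s7.png

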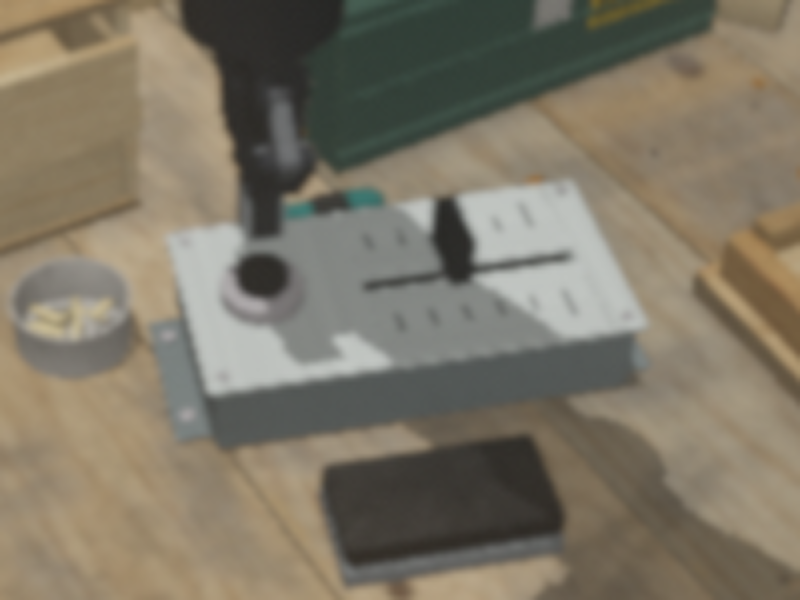

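View pics/w7.png

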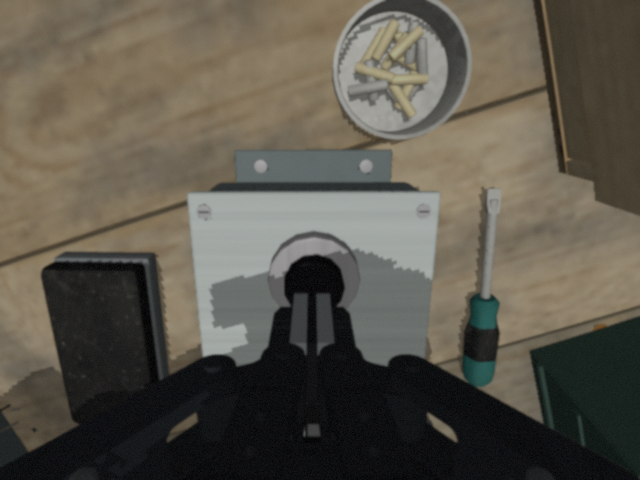

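The lever is at y ≈ -26 in both views (third click). The fingertips are above the button, in line with its column at ~313. Pressing in small steps, watching Fz.

```bash
python3 - <<'E'
from h import *
robot.move_l(W(0,75,82),max_speed=40); b=st(); print(np.round(b,2)); f0=b[4]
z=82; n=0
while z>58:
    z-=1; robot.move_l(W(0,75,z),max_speed=20); b=st(); print(z,np.round(b[2:],2))
    if b[4]-f0>10: n=1; break
robot.pause(.2); print(np.round(st(),2))
robot.move_l(W(0,75,100),max_speed=60)
robot.move_l(W(0,75,200),max_speed=150)
robot.move_l(W(-40,-120,240),max_speed=200); print(st())
for m in ("wrist","top","scene"):
    p,d=get_image(m); cv2.imwrite(f"pics/{m}8.png",p[:,:,::-1])
    if m=="top": o,r=ray("top",[(321,214)]); print("btn",(o+r[0]*d[214,321]).round(1))
c=cv2.imread("pics/top8.png")[160:340,230:460]
cv2.imwrite("pics/tc8.png",cv2.resize(c,None,fx=3.4,fy=3.3,interpolation=cv2.INTER_CUBIC))
E
```

```text
[ 2.139e+01  7.478e+01  8.163e+01 -1.800e-01 -7.000e-02]
81 [81.04 -0.78  0.1 ]
80 [7.998e+01 1.000e-02 7.600e-01]
79 [78.93  0.38 -0.3 ]
78 [7.793e+01 1.700e-01 3.000e-02]
77 [76.91  0.66  0.91]
76 [75.92  0.24 -0.16]
75 [74.93 -0.49 -0.42]
74 [ 7.394e+01 -1.600e-01  7.000e-02]
73 [ 7.294e+01 -7.000e-02  1.700e-01]
72 [72.11  0.61  1.66]
71 [ 7.11e+01 -6.00e-02  1.92e+00]
70 [70.06  0.13  2.06]
69 [69.06 -0.31  2.46]
68 [68.05 -0.84  3.55]
67 [67.06  0.92  4.74]
66 [66.12 -0.12  5.35]
65 [65.99  0.83 13.07]
[25.84 75.1  66.01 -0.47 11.64]
(28.5583, np.float64(-118.58065336769697), np.float64(239.89296535226075), np.float64(0.22160674773544006), np.float64(0.34829850879295715))
btn [540.9 206.1  70.7]
```

View pics/tc8.png

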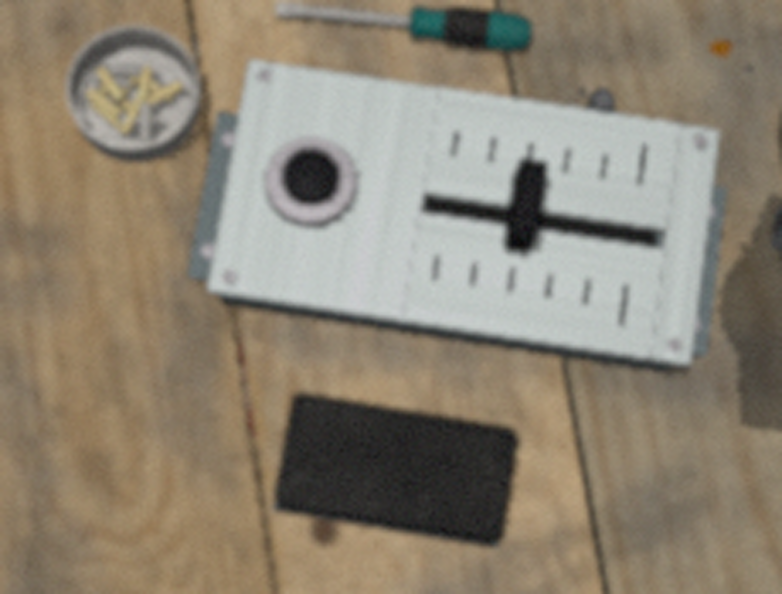

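The button met the finger at z ≈ 72.2 and reached its hard stop at 66.0, so about 6 mm of travel with a rise to about 5 N. The top view shows the lever still on the third mark, and the tin, block and screwdriver at the same pixels as before. Handing in.

```bash
python3 - <<'E'
from h import *
ticket.close_job(); print(readout.read_state()["time"])
E
```

```text
the job is handed in; nothing more can be done
the job is handed in; nothing more can be done
```

The lever is at the third click and the start button has been pressed; I handed the job in about 29 s into the 54 s allowed.

- **Lever:** it started at the first click. I pushed it with closed fingertips in 1 mm steps, at about 5 N peak. It snapped to the second click and then the third, and I backed off each time it moved ahead of the fingers. Before pressing the button I measured its top at y ≈ -26.3 mm from the wrist camera and ≈ -25 mm from the top camera, against a nominal -26. It looked the same in the top view after the press.
- **Button:** I pressed it straight down about 6 mm, from z ≈ 72 to 66. The force rose to about 5 N and then hit the hard stop at about 13 N. I then lifted clear.
- **Around the box:** the tin, sanding block and screwdriver look unmoved in the top view, and the robot was touching nothing at the end.

**Readings that disagreed or fell short:**
- Depth put the released button top at 74.8 mm before the press and 70.7 mm after, while the fingertip touched it at about 72 mm. I put this down to depth noise.
- That same noise means depth doesn't show for certain that the button sprang back fully. In the top view it looks the same as before the press.
- In the first push, the force dropped to near zero before the lever had visibly snapped. I continued in small steps until a gap showed.

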